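Stroke-test the piston dispensers and swap out the one that sticks

ROBOT

A 7-joint arm with a two-finger parallel gripper is mounted at the origin on a cart in front of the work surface, level with it; the furniture and walls round the work are solid. World frame = base frame: x ahead of the robot, y to its left, z up, the work surface at z = 0. Lengths are in m, angles in rad, forces in N, time in s.
With the tool pointing down it reaches from about 0.4 to 0.875 m from the base axis. Payload 19.3 kg.
Tool frame: the origin (TCP) lies midway between the tips of the shut fingers; the grasp point (between the pads) lies 19 mm behind it; z points along the fingers, y is the line along which they close (so a half turn about z gives the same grasp; the last joint's range is limited). The gripper opens to 85 mm and grips with 20 to 120 N. Pads are 22 mm wide; open, the fingers measure 114 mm over their backs; the gripper's body (76 mm by 85 mm) begins 54 mm behind the grasp point. The pads swing forward as they close: fully open they stand 13 mm farther back than shut.
Start: joints at [-1.369, 0.521, -0.036, 1.599, 0.021, 1.021, -0.113], TCP at [0.168, 0.602, 0.231] pointing down, gripper open.
Joint ranges: [-2.91, 2.91], [-0.3, 2.13], [-1.5, 1.42], [0.17, 2.43], [-1.26, 4.41], [0.16, 1.93], [-2.52, 2.52]. Speed limits (rad/s): [1.89, 1.89, 2.39, 2.39, 3.01, 3.01, 3.01].

INTERFACE

Orientations are given as [roll, pitch, yaw] about the fixed x, y, z axes, in that order (R = Rz(yaw) Ry(pitch) Rx(roll)).
In Python, from workcell import * gives the robot as it stands. The module is installed in compiled form; this text tells all that it offers.
- The arm moves only by the tool play_rows, never from a script. Its argument "deltas" is a list of rows, each a list of 7 numbers: the shift along the tool's x, y, z in units of 500 mm (1.0 is 500 mm), then the turn, a rotation vector about the tool's x, y, z in units of 120 degrees (1.0 is 120 degrees), then the closure, from 0 (fully open) to 1 (shut). A call has 1 to 10 rows; each row is the pose to reach, as a shift and turn from the pose commanded when the call began, along the tool's axes at that moment; what a row does not reach only later rows make up. A row lasts 1/10 s, in which the tool goes at most 50 mm and 8.59 degrees, less where a joint would pass 70% of its speed; a pose out of reach is approached as far as the arm can. A call with a number of a shift or a turn outside -1 to 1 is refused whole. A call with a gripper value outside its range is refused whole. The fingers move at their own pace and stop on an object; "newtons" is the grip in N (left out, the last holds). Time passes only in rows, so rows that repeat a pose let the fingers close. It gives the time, the measured TCP pose, the force, the opening and the grip force at its end, in the units of the state.
- observe(): the state, without advancing time (a new reading comes with each control period).
- grab_frame(name): name is "scene" or "top"; returns the picture (384x512x3 uint8, red, green, blue); there is no depth.
- get_calibration(name): a dict with "fovy" (degrees; the focal length in pixels is half the picture's height over the tangent of half this angle, whatever the lens; pixels are square), "cx", "cy" (the principal point, pixels), "xyz" and "rotation" of the camera in the world. Camera axes: x right, y down, z forward; pixel columns grow to the right and rows downward; lengths in m; the calibration is good to about 2 mm. A picture is of the moment at which its call begins. get_calibration takes no time and is no camera call.
- job_done(): hands the job in; it is judged then, once.
The state is a dict: "clock": time; "qpos": joint angles; "qd": joint speeds; "joint_efforts": joint torques, N m; "position": TCP position; "tool_rot": TCP orientation; "force": force on the tool from outside, world axes, zero at the start; "moment": the same for the moment, N m; "grip_width": finger opening in m; "finger_force": force on a finger pad.
Only numpy, scipy, OpenCV 4.12 (cv2) and the standard library are available. Lean on these libraries where they do the work, as an engineer would, in place of code of your own. Each camera call takes 0.05 s, during which the arm holds its last target. There are 200 camera calls.

TASK

One of the three piston dispensers in the rack has a plunger that sticks partway. Press each plunger gently through its stroke as far as it will go, without forcing the stuck one; stand the dispenser that sticks upright in the brown reject pan, and seat the spare flat in its emptied pocket, with its plunger pressed fully home too. Leave the loose dies beside the rack where they are.

Things in the scene. Friction and masses are not known exactly. Their poses are not given: they have to be found in the camera images.
- dispenser_a: piston dispenser (four alike), about 0.2 kg: aluminium foot 54 (own x) x 42 (y) x 10 mm, closed upright pale tube 36 mm in diameter (grip it 20 to 64 mm above the underside), grey 38 mm cap with its top at 72 mm, plunger rod with a thumb pad on top. Origin: centre of the underside, z up. At the start it stands in the left pocket of the rack.
- dispenser_b: piston dispenser (four alike), about 0.2 kg: aluminium foot 54 (own x) x 42 (y) x 10 mm, closed upright pale tube 36 mm in diameter (grip it 20 to 64 mm above the underside), grey 38 mm cap with its top at 72 mm, plunger rod with a thumb pad on top. Origin: centre of the underside, z up. At the start it stands in the middle pocket of the rack.
- dispenser_c: piston dispenser (four alike), about 0.2 kg: aluminium foot 54 (own x) x 42 (y) x 10 mm, closed upright pale tube 36 mm in diameter (grip it 20 to 64 mm above the underside), grey 38 mm cap with its top at 72 mm, plunger rod with a thumb pad on top. Origin: centre of the underside, z up. At the start it stands in the right pocket of the rack.
- spare: piston dispenser (four alike), about 0.2 kg: aluminium foot 54 (own x) x 42 (y) x 10 mm, closed upright pale tube 36 mm in diameter (grip it 20 to 64 mm above the underside), grey 38 mm cap with its top at 72 mm, plunger rod with a thumb pad on top. Origin: centre of the underside, z up. The spare: alone on the worktop, across the rack from the pan; sound, not yet pressed.
- dispenser_a_plunger (a joint): dispenser_a: how far the plunger is pressed in, m: 0 fully out, 0.026 fully in (home). No spring: it stays where it is left. A sound plunger drags with about 4 N all the way; a sticking one stops dead, about halfway, and nothing outside shows which one it is
- dispenser_a_pad (a point): centre of the top of dispenser_a's plunger: a round white thumb pad, 28 mm in diameter, 7 mm thick, on a rubber cushion on a 10 mm rod; 112 mm above the underside of the foot when the plunger is fully out, 86 mm when fully in; the cushion gives 1 mm per 6 N, at most 6 mm
- dispenser_b_plunger (a joint): dispenser_b: how far the plunger is pressed in, m: 0 fully out, 0.026 fully in (home). No spring: it stays where it is left. A sound plunger drags with about 4 N all the way; a sticking one stops dead, about halfway, and nothing outside shows which one it is
- dispenser_b_pad (a point): centre of the top of dispenser_b's plunger: a round white thumb pad, 28 mm in diameter, 7 mm thick, on a rubber cushion on a 10 mm rod; 112 mm above the underside of the foot when the plunger is fully out, 86 mm when fully in; the cushion gives 1 mm per 6 N, at most 6 mm
- dispenser_c_plunger (a joint): dispenser_c: how far the plunger is pressed in, m: 0 fully out, 0.026 fully in (home). No spring: it stays where it is left. A sound plunger drags with about 4 N all the way; a sticking one stops dead, about halfway, and nothing outside shows which one it is
- dispenser_c_pad (a point): centre of the top of dispenser_c's plunger: a round white thumb pad, 28 mm in diameter, 7 mm thick, on a rubber cushion on a 10 mm rod; 112 mm above the underside of the foot when the plunger is fully out, 86 mm when fully in; the cushion gives 1 mm per 6 N, at most 6 mm
- spare_plunger (a joint): spare: how far the plunger is pressed in, m: 0 fully out, 0.026 fully in (home). No spring: it stays where it is left. A sound plunger drags with about 4 N all the way; a sticking one stops dead, about halfway, and nothing outside shows which one it is
- spare_pad (a point): centre of the top of spare's plunger: a round white thumb pad, 28 mm in diameter, 7 mm thick, on a rubber cushion on a 10 mm rod; 112 mm above the underside of the foot when the plunger is fully out, 86 mm when fully in; the cushion gives 1 mm per 6 N, at most 6 mm
- rack: low fixed aluminium rack, 85 (own x) x 270 (own y) x 14 mm, three rectangular pockets in a row along its y, 90 mm apart, each 57 (x) x 45 (y) mm, 8 mm deep, floor 6 mm above the worktop: a dispenser's foot fits either way round with 1.5 mm to spare on each side. Origin: centre of the underside. Small screw heads on top (looks only)
- pocket_left (a point): centre of the floor of the rack's left pocket (rack y +90 mm); axes as the rack's
- pocket_middle (a point): centre of the floor of the rack's middle pocket (rack y 0 mm); axes as the rack's
- pocket_right (a point): centre of the floor of the rack's right pocket (rack y -90 mm); axes as the rack's
- reject_pan: brown enamel pan, fixed, empty: the reject pan. 219 (own x) x 289 (own y) mm over the rim, rim 45 mm high; flat floor inside about 140 x 216 mm, 3 to 6 mm above the worktop. Origin: centre of the underside; its long side points roughly away from the robot. Stands left or right of the rack
- die_tall: stepped metal die, bystander, 26 mm in diameter, 45 mm high, standing loose behind the rack; origin at its underside
- die_flat: flat metal die, bystander, 38 mm in diameter, 18 mm high, lying loose behind the rack; origin at its underside
- die_mid: stepped brass-coloured die, bystander, 32 mm in diameter, 30 mm high, standing loose in front of the rack; origin at its underside
There are look-alikes about, which are no part of the job. What is shaped like the dispenser_c but yellow is not meant.

How it is judged:
At the end, for the whole second after the job is handed in: Spare and two sound dispensers upright in pockets (5 mm of centre, 2.5 mm of the floor, 0.04 rad), plungers in by 24 mm or more; the stuck one, pressed 10 to 18 mm, upright (0.15 rad) on the pan's floor (under 12 mm high, 65 mm in x, 100 mm in y of its middle); all at rest (((x of dispenser_a in the frame of reject_pan between -0.065 and 0.065 m and y of dispenser_a in the frame of reject_pan between -0.1 and 0.1 m and z of dispenser_a in the frame of reject_pan below 0.012 m and angle between dispenser_a's own z axis and vertical below 0.15 rad and value of joint dispenser_a_plunger between 0.01 and 0.018 m and ((horizontal distance between dispenser_b and pocket_left below 0.005 m and z of dispenser_b in the frame of pocket_left below 0.0025 m) or (horizontal distance between dispenser_b and pocket_middle below 0.005 m and z of dispenser_b in the frame of pocket_middle below 0.0025 m) or (horizontal distance between dispenser_b and pocket_right below 0.005 m and z of dispenser_b in the frame of pocket_right below 0.0025 m)) and angle between each of dispenser_b, dispenser_c, spare's own z axis and vertical below 0.04 rad and value of joint each of dispenser_b_plunger, dispenser_c_plunger, spare_plunger above 0.024 m and ((horizontal distance between dispenser_c and pocket_left below 0.005 m and z of dispenser_c in the frame of pocket_left below 0.0025 m) or (horizontal distance between dispenser_c and pocket_middle below 0.005 m and z of dispenser_c in the frame of pocket_middle below 0.0025 m) or (horizontal distance between dispenser_c and pocket_right below 0.005 m and z of dispenser_c in the frame of pocket_right below 0.0025 m)) and ((horizontal distance between spare and pocket_left below 0.005 m and z of spare in the frame of pocket_left below 0.0025 m) or (horizontal distance between spare and pocket_middle below 0.005 m and z of spare in the frame of pocket_middle below 0.0025 m) or (horizontal distance between spare and pocket_right below 0.005 m and z of spare in the frame of pocket_right below 0.0025 m))) or (x of dispenser_b in the frame of reject_pan between -0.065 and 0.065 m and y of dispenser_b in the frame of reject_pan between -0.1 and 0.1 m and z of dispenser_b in the frame of reject_pan below 0.012 m and angle between dispenser_b's own z axis and vertical below 0.15 rad and value of joint dispenser_b_plunger between 0.01 and 0.018 m and ((horizontal distance between dispenser_a and pocket_left below 0.005 m and z of dispenser_a in the frame of pocket_left below 0.0025 m) or (horizontal distance between dispenser_a and pocket_middle below 0.005 m and z of dispenser_a in the frame of pocket_middle below 0.0025 m) or (horizontal distance between dispenser_a and pocket_right below 0.005 m and z of dispenser_a in the frame of pocket_right below 0.0025 m)) and angle between each of dispenser_a, dispenser_c, spare's own z axis and vertical below 0.04 rad and value of joint each of dispenser_a_plunger, dispenser_c_plunger, spare_plunger above 0.024 m and ((horizontal distance between dispenser_c and pocket_left below 0.005 m and z of dispenser_c in the frame of pocket_left below 0.0025 m) or (horizontal distance between dispenser_c and pocket_middle below 0.005 m and z of dispenser_c in the frame of pocket_middle below 0.0025 m) or (horizontal distance between dispenser_c and pocket_right below 0.005 m and z of dispenser_c in the frame of pocket_right below 0.0025 m)) and ((horizontal distance between spare and pocket_left below 0.005 m and z of spare in the frame of pocket_left below 0.0025 m) or (horizontal distance between spare and pocket_middle below 0.005 m and z of spare in the frame of pocket_middle below 0.0025 m) or (horizontal distance between spare and pocket_right below 0.005 m and z of spare in the frame of pocket_right below 0.0025 m))) or (x of dispenser_c in the frame of reject_pan between -0.065 and 0.065 m and y of dispenser_c in the frame of reject_pan between -0.1 and 0.1 m and z of dispenser_c in the frame of reject_pan below 0.012 m and angle between dispenser_c's own z axis and vertical below 0.15 rad and value of joint dispenser_c_plunger between 0.01 and 0.018 m and ((horizontal distance between dispenser_a and pocket_left below 0.005 m and z of dispenser_a in the frame of pocket_left below 0.0025 m) or (horizontal distance between dispenser_a and pocket_middle below 0.005 m and z of dispenser_a in the frame of pocket_middle below 0.0025 m) or (horizontal distance between dispenser_a and pocket_right below 0.005 m and z of dispenser_a in the frame of pocket_right below 0.0025 m)) and angle between each of dispenser_a, dispenser_b, spare's own z axis and vertical below 0.04 rad and value of joint each of dispenser_a_plunger, dispenser_b_plunger, spare_plunger above 0.024 m and ((horizontal distance between dispenser_b and pocket_left below 0.005 m and z of dispenser_b in the frame of pocket_left below 0.0025 m) or (horizontal distance between dispenser_b and pocket_middle below 0.005 m and z of dispenser_b in the frame of pocket_middle below 0.0025 m) or (horizontal distance between dispenser_b and pocket_right below 0.005 m and z of dispenser_b in the frame of pocket_right below 0.0025 m)) and ((horizontal distance between spare and pocket_left below 0.005 m and z of spare in the frame of pocket_left below 0.0025 m) or (horizontal distance between spare and pocket_middle below 0.005 m and z of spare in the frame of pocket_middle below 0.0025 m) or (horizontal distance between spare and pocket_right below 0.005 m and z of spare in the frame of pocket_right below 0.0025 m)))) and linear speed of each of dispenser_a, dispenser_b, dispenser_c, spare below 0.02 m/s); the robot touches nothing.
It fails at once if a dispenser is forced down against the rack with more than 90 N (contact force between any of dispenser_a, dispenser_b, dispenser_c, spare and rack above 90 N).
It fails at once if one of the loose dies is moved by more than 20 mm (distance of any of die_tall, die_flat, die_mid from where it was at the start of the episode above 0.02 m).
It also fails if it takes over 72 s, if anything falls off the work surface, if the arm or the gripper's body presses on something with over 40 N, if the wrist force passes 120 N, or if a joint passes its speed limit or range.

## Working session

There is one attempt and no reset: what is moved stays moved. The work goes in short steps, Python scripts to look and compute and a tool call to move; the robot and the scene stay as the last step left them, time stands still between calls to the robot, and variables do not carry over. Pictures are saved under pics/ and viewed, at most 10 in all, crops included, and the job is handed in when it is done.

Besides the shell and the picture viewer there is one more tool, called after "Emit:" in YAML: its name, and indented under it one key for each argument. play_rows: Moves the arm, as the interface text tells. Its arguments: {"type":"object","properties":{"deltas":{"type":"array"},"newtons":{"type":"number"}},"required":["deltas"]}

```bash
mkdir -p pics; python3 - <<'E'
from workcell import *
import cv2
for n in("scene","top"):
    cv2.imwrite(f"pics/{n}0.png",grab_frame(n)[:,:,::-1]);print(get_calibration(n))
print(observe())
E
```

```text
{'fovy': 50.914142693614004, 'cx': 254.49590443451106, 'cy': 191.62330371052076, 'xyz': array([ 0.04408163, -0.54746265,  0.88195975]), 'rotation': array([-2.34570538, -0.01420687, -0.76100335])}
{'fovy': 44.02984943351927, 'cx': 251.2227908797054, 'cy': 190.71883635052384, 'xyz': array([0.50691684, 0.00191955, 1.36361494]), 'rotation': array([-3.07457144, -0.01224245, -1.58094244])}
{'clock': 0.1, 'qpos': array([-1.36918195,  0.52194805, -0.0363524 ,  1.59994805,  0.02117345,
        1.02108972, -0.11279216]), 'qd': array([-0.00029174, -0.00164307, -0.00054951, -0.00187161, -0.00243083,
       -0.00053043,  0.00086097]), 'joint_efforts': array([ 3.44367611e-03, -9.28500009e+01,  1.98397391e+00, -3.70534444e+01,
        1.80719665e-02,  5.57059931e-03,  4.26639758e-06]), 'position': array([0.16773039, 0.60176106, 0.23078801]), 'tool_rot': array([-3.14058345e+00,  3.52165024e-05,  2.86978287e+00]), 'force': array([-0.83552167,  0.49646578, -1.26293422]), 'moment': array([ 0.02651668, -0.05785652, -0.01578812]), 'finger_force': 0.0, 'grip_width': 0.08543624976067776}
```

View pics/top0.png

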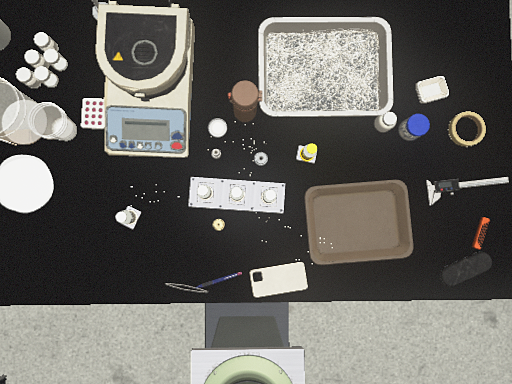

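View pics/scene0.png

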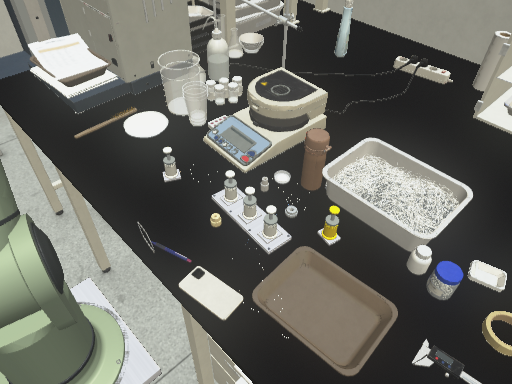

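Top view: the rack is at (237,195) with pads near (205,190), (237,192) and (269,195). The lone white dispenser at (127,215) is the spare, across the rack from the pan at (358,221). The yellow look-alike at (308,152) is not meant. Dies are at (216,154), (261,158) and (219,225). I'll confirm in one enlarged crop.

```bash
cat > h.py <<'E'
import numpy as np, cv2
from workcell import *
from scipy.spatial.transform import Rotation as R
def ray(n,u,v,z):
    c=get_calibration(n);f=192/np.tan(np.radians(c['fovy']/2))
    d=R.from_euler('xyz',c['rotation']).apply([(u-c['cx'])/f,(v-c['cy'])/f,1]);p=np.array(c['xyz'])
    return p+d*(z-p[2])/d[2]
def proj(n,P):
    c=get_calibration(n);f=192/np.tan(np.radians(c['fovy']/2))
    q=R.from_euler('xyz',c['rotation']).inv().apply(np.array(P)-c['xyz']);return np.array([c['cx']+f*q[0]/q[2],c['cy']+f*q[1]/q[2]])
def rel(target,yaw=None):
    "delta row from current measured pose to target TCP (tool down, yaw)"
    s=observe();r=R.from_euler('xyz',s['tool_rot'])
    t=r.inv().apply(np.array(target)-s['position'])/0.5
    w=(r.inv()*R.from_euler('xyz',[np.pi,0,yaw])).as_rotvec()/np.radians(120) if yaw is not None else np.zeros(3)
    return np.round(np.r_[t,w],4)
E
python3 - <<'E'
from h import *
im=cv2.imread('pics/top0.png')
cv2.imwrite('pics/crop1.png',cv2.resize(im[140:290,100:300],None,fx=4,fy=4,interpolation=cv2.INTER_CUBIC))
cv2.imwrite('pics/crop2.png',cv2.resize(cv2.imread('pics/scene0.png')[130:270,150:350],None,fx=4,fy=4,interpolation=cv2.INTER_CUBIC))
E
```

```text
(no output)
```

View pics/crop1.png

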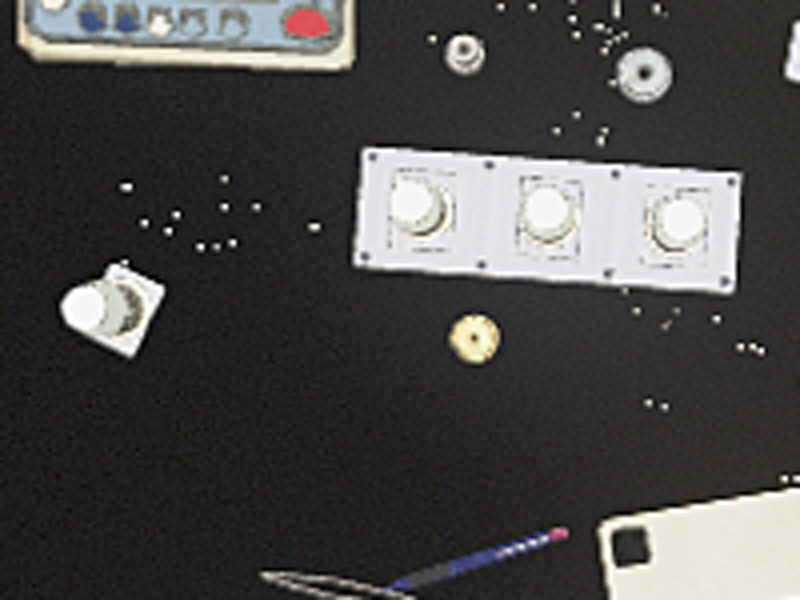

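View pics/crop2.png

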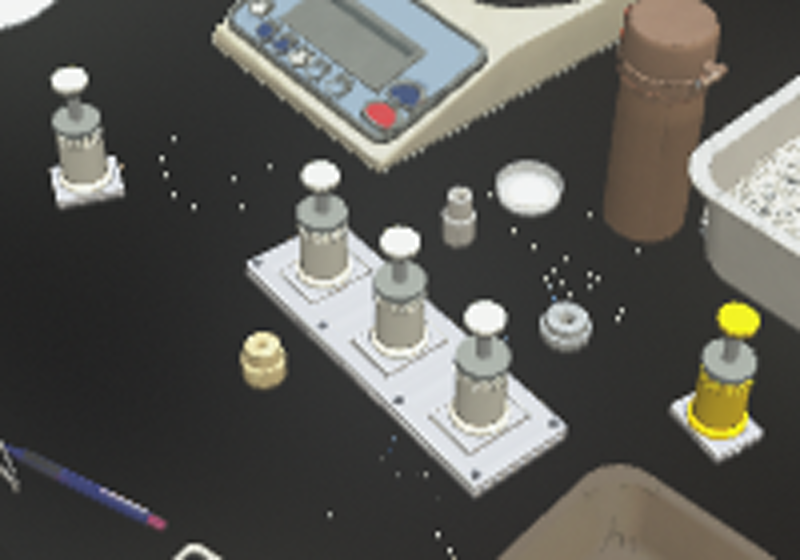

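```bash
python3 - <<'E'
from h import *
c=lambda x,y:(100+(x+.5)/4-.5,140+(y+.5)/4-.5)
co=np.array([ray('top',*c(*p),.014)[:2] for p in[(359,147),(743,173),(736,294),(353,266)]])
print('rack',co.round(4),'sides',[np.linalg.norm(co[i]-co[i-1]).round(4) for i in range(4)])
ctr=co.mean(0); d=(co[0]+co[3]-co[1]-co[2])/2; d/=np.linalg.norm(d); yaw=np.arctan2(-d[0],d[1])
print('centre',ctr,'yaw',yaw,'pockets',[(ctr+k*.09*d).round(4) for k in(1,0,-1)])
im=cv2.imread('pics/top0.png').min(2)
for x,y,z in[(415,204,.118),(548,210,.118),(681,221,.118),(85,307,.112)]:
    u,v=map(int,c(x,y));w=im[v-8:v+9,u-8:u+9];n,l,s,ce=cv2.connectedComponentsWithStats((w>247).astype('uint8'))
    i=1+s[1:,4].argmax();U=ce[i]+[u-8,v-8];print('pad',U,s[i],ray('top',*U,z)[:2].round(4))
    U=proj('scene',ray('top',*U,z));print('  scene proj',U.round(1))
print('spare foot',[ray('top',*c(*p),.01)[:2].round(4) for p in[(118,260),(166,288),(130,358)]])
print('pan rim',[ray('top',*p,.045)[:2].round(4) for p in[(305,185),(410,179),(413,256),(311,264)]])
print('dies',[ray('top',*c(*p),z)[:2].round(4) for p,z in[((464,50),.045),((643,75),.018),((475,338),.03)]])
E
```

```text
rack [[ 0.64    0.1603]
 [ 0.6189 -0.1132]
 [ 0.5327 -0.107 ]
 [ 0.5552  0.1647]] sides [np.float64(0.0849), np.float64(0.2744), np.float64(0.0864), np.float64(0.2726)]
centre [0.58667032 0.02620724] yaw -0.07983438189534087 pockets [array([0.5938, 0.1159]), array([0.5867, 0.0262]), array([ 0.5795, -0.0635])]
pad [201.11111111 193.22222222] [3 9 8 4 9] [0.585  0.1174]
  scene proj [227.1 173. ]
pad [232.  191.5] [4 6 1 4 4] [0.5888 0.0364]
  scene proj [247.5 186.9]
pad [266. 195.] [5 8 1 3 3] [ 0.5787 -0.0529]
  scene proj [268. 206.]
pad [119.71428571 216.31428571] [ 4  4 10 10 35] [0.5267 0.3314]
  scene proj [166.7 148.7]
spare foot [array([0.5612, 0.3319]), array([0.541 , 0.2978]), array([0.4917, 0.323 ])]
pan rim [array([ 0.6099, -0.1653]), array([ 0.624, -0.46 ]), array([ 0.4099, -0.4613]), array([ 0.3911, -0.178 ])]
dies [array([0.7043, 0.0833]), array([ 0.6893, -0.0425]), array([0.5034, 0.0776])]
```

```bash
cat > fit.py <<'E'
from h import *
from scipy.optimize import minimize
S=8
def hull(n,pts,cv,o):
    q=np.array([proj(n,p) for p in pts])-o
    cv2.fillConvexPoly(cv,cv2.convexHull(((q+.5)*S*16).astype(np.int32)),1,shift=4)
def box(x,y,a,lx,ly,z0,z1):
    c,s=np.cos(a),np.sin(a);return [(x+c*i*lx/2-s*j*ly/2,y+s*i*lx/2+c*j*ly/2,z) for i in(-1,1) for j in(-1,1) for z in(z0,z1)]
def cyl(x,y,r,z0,z1):
    t=np.arange(0,2*np.pi,.3);return [(x+r*np.cos(k),y+r*np.sin(k),z) for k in t for z in(z0,z1)]
def disp(x,y,a,z,p=0):
    return [box(x,y,a,.054,.042,z,z+.01),cyl(x,y,.018,z,z+.06),cyl(x,y,.019,z+.06,z+.072),cyl(x,y,.005,z+.07,z+.11-p),cyl(x,y,.014,z+.105-p,z+.112-p)]
def rack(x,y,a,press=(0,0,0)):
    return [box(x,y,a,.085,.27,0,.014)]+sum([disp(x-np.sin(a)*k*.09,y+np.cos(a)*k*.09,a,.006,p) for k,p in zip((1,0,-1),press)],[])
def fit(model,x0,imgs,win,thr=110):
    o={};m={}
    for n in imgs:
        P=np.array([proj(n,p) for h in model(*x0) for p in h]);lo=np.floor(P.min(0)-win).astype(int);hi=np.ceil(P.max(0)+win).astype(int)
        g=imgs[n].max(2).astype(float)[lo[1]:hi[1],lo[0]:hi[0]];o[n]=lo;m[n]=np.clip((g-35)/(thr-35),0,1)
    def cost(x):
        e=0
        for n in imgs:
            cv=np.zeros((m[n].shape[0]*S,m[n].shape[1]*S),np.float32)
            for h in model(*x): hull(n,h,cv,o[n])
            r=cv2.resize(cv,m[n].shape[::-1],interpolation=cv2.INTER_AREA);e+=((r-m[n])**2).sum()
        return e
    x0=np.array(x0,float);best=None
    sim=np.vstack([x0]+[x0+d for d in np.diag([.006,.006,.08])])
    r=minimize(cost,x0,method='Nelder-Mead',options=dict(initial_simplex=sim,xatol=1e-4,fatol=1e-3,maxiter=150))
    return r.x.round(4),round(r.fun,2),round(cost(x0),2)
E
python3 - <<'E'
from fit import *
I={n:cv2.imread(f'pics/{n}0.png') for n in('top','scene')}
for name,mod,x0 in(('spare',lambda x,y,a:disp(x,y,a,0),[.5266,.329,-.5]),('rack',rack,[.5867,.0262,-.08])):
    for k in(['top'],['scene'],['top','scene']): print(name,k,*fit(mod,x0,{n:I[n] for n in k},3))
E
```

```text
Traceback (most recent call last):
  File "fit.py", line 29, in fit
    r=minimize(cost,x0,method='Nelder-Mead',options=dict(initial_simplex=sim,xatol=1e-4,fatol=1e-3,maxiter=150))
  File "fit.py", line 24, in cost
    for h in model(*x): hull(n,h,cv,o[n])
                        ~~~~^^^^^^^^^^^^^
  File "fit.py", line 5, in hull
    q=np.array([proj(n,p) for p in pts])-o
                ~~~~^^^^^
  File "h.py", line 9, in proj
    c=get_calibration(n);f=192/np.tan(np.radians(c['fovy']/2))
ValueError: time passes only in moves, steps and waits
```

```bash
sed -i 's/^from scipy.spatial/_get=get_calibration\n_C={}\ndef get_calibration(n):\n    if n not in _C: _C[n]=_get(n)\n    return _C[n]\nfrom scipy.spatial/' h.py
python3 - <<'E'
from fit import *
I={n:cv2.imread(f'pics/{n}0.png') for n in('top','scene')}
for name,mod,x0 in(('spare',lambda x,y,a:disp(x,y,a,0),[.5266,.329,-.5]),('rack',rack,[.5867,.0262,-.08])):
    for k in(['top'],['scene'],['top','scene']): print(name,k,*fit(mod,x0,{n:I[n] for n in k},3))
print(rel([.526,.328,.14],2.87))
E
```

```text
spare ['top'] [ 0.5263  0.3308 -0.4571] 10.56 24.9
spare ['scene'] [ 0.5266  0.3314 -0.4485] 25.35 36.43
spare ['top', 'scene'] [ 0.5264  0.331  -0.4628] 36.66 61.33
rack ['top'] [ 0.5869  0.0269 -0.0806] 114.93 118.15
rack ['scene'] [ 0.5873  0.0271 -0.077 ] 943.2 951.21
rack ['top', 'scene'] [ 0.5872  0.0269 -0.0793] 1060.16 1069.35
[-8.372e-01 -3.349e-01  1.819e-01 -5.000e-04  0.000e+00 -1.000e-04]
```

Emit:
play_rows:
  deltas:
    - [-0.836, -0.329, 0.1, 0, 0, 0, 1]
    - [-0.836, -0.329, 0.1, 0, 0, 0, 1]
    - [-0.836, -0.329, 0.1, 0, 0, 0, 1]
    - [-0.836, -0.329, 0.1, 0, 0, 0, 1]
    - [-0.836, -0.329, 0.1, 0, 0, 0, 1]
    - [-0.836, -0.329, 0.1, 0, 0, 0, 1]
    - [-0.836, -0.329, 0.1, 0, 0, 0, 1]
    - [-0.836, -0.329, 0.1, 0, 0, 0, 1]
    - [-0.836, -0.329, 0.1, 0, 0, 0, 1]
    - [-0.836, -0.329, 0.1416, 0, 0, 0, 1]

```text
clock: 1.1
position: [0.5323, 0.3258, 0.1613]
tool_rot: [3.141, 0.004, 2.862]
force: [-0.5, -0.6, -0.0]
grip_width: 0.0001
finger_force: 0.0
```

Emit:
play_rows:
  deltas:
    - [0, 0, 0.03, 0, 0, 0, 1]
    - [0, 0, 0.07, 0, 0, 0, 1]
    - [0, 0, 0.09, 0, 0, 0, 1]
    - [0, 0, 0.105, 0, 0, 0, 1]
    - [0, 0, 0.12, 0, 0, 0, 1]
    - [0, 0, 0.13, 0, 0, 0, 1]
    - [0, 0, 0.14, 0, 0, 0, 1]
    - [0, 0, 0.148, 0, 0, 0, 1]
    - [0, 0, 0.151, 0, 0, 0, 1]
    - [0, 0, 0.151, 0, 0, 0, 1]

```text
clock: 2.1
position: [0.5263, 0.3316, 0.0851]
tool_rot: [3.141, -0.0, 2.87]
force: [-3.5, 0.7, 8.3]
grip_width: 0.0001
finger_force: 3.7
```

Emit:
play_rows:
  deltas:
    - [0, 0, 0.003, 0, 0, 0, 1]
    - [0, 0, 0.003, 0, 0, 0, 1]
    - [0, 0, -0.08, 0, 0, 0, 1]
    - [0, 0, -0.131, 0, 0, 0, 1]
    - [-0.2456, -0.3766, -0.131, 0, 0, 0, 1]
    - [-0.2456, -0.3766, -0.131, 0, 0, 0, 1]
    - [-0.2456, -0.3766, -0.131, 0, 0, 0, 1]
    - [-0.2456, -0.3766, -0.131, 0, 0, 0, 1]
    - [-0.2456, -0.3766, -0.131, 0, 0, 0, 1]
    - [-0.2456, -0.3766, -0.131, 0, 0, 0, 1]

```text
clock: 3.1
position: [0.5952, 0.112, 0.1506]
tool_rot: [-3.14, 0.001, 2.864]
force: [-0.1, -0.1, -0.1]
grip_width: 0.0004
finger_force: 0.0
```

Emit:
play_rows:
  deltas:
    - [0, 0, 0.0, 0, 0, 0, 1]
    - [0, 0, 0.03, 0, 0, 0, 1]
    - [0, 0, 0.055, 0, 0, 0, 1]
    - [0, 0, 0.064, 0, 0, 0, 1]
    - [0, 0, 0.072, 0, 0, 0, 1]
    - [0, 0, 0.08, 0, 0, 0, 1]
    - [0, 0, 0.088, 0, 0, 0, 1]
    - [0, 0, 0.093, 0, 0, 0, 1]
    - [0, 0, 0.094, 0, 0, 0, 1]
    - [0, 0, 0.094, 0, 0, 0, 1]

```text
clock: 4.1
position: [0.5941, 0.1171, 0.1036]
tool_rot: [3.141, 0.0, 2.87]
force: [-1.9, 1.6, 2.8]
grip_width: -0.0
finger_force: 1.3
```

Only drag so far; continue in a further small step.

Emit:
play_rows:
  deltas:
    - [0, 0, 0.004, 0, 0, 0, 1]
    - [0, 0, 0.007, 0, 0, 0, 1]
    - [0, 0, 0.008, 0, 0, 0, 1]
    - [0, 0, 0.008, 0, 0, 0, 1]

```text
clock: 4.5
position: [0.594, 0.117, 0.0994]
tool_rot: [-3.142, -0.0, 2.87]
force: [-2.3, 1.0, 2.9]
grip_width: -0.0001
finger_force: 1.6
```

Emit:
play_rows:
  deltas:
    - [0, 0, 0.006, 0, 0, 0, 1]
    - [0, 0, 0.012, 0, 0, 0, 1]
    - [0, 0, 0.017, 0, 0, 0, 1]
    - [0, 0, 0.019, 0, 0, 0, 1]
    - [0, 0, 0.019, 0, 0, 0, 1]

```text
clock: 5.0
position: [0.5942, 0.1172, 0.0901]
tool_rot: [3.141, 0.0, 2.87]
force: [-2.8, 2.1, 10.8]
grip_width: -0.0001
finger_force: 5.8
```

Emit:
play_rows:
  deltas:
    - [0, 0, -0.05, 0, 0, 0, 1]
    - [0, 0, -0.12, 0, 0, 0, 1]
    - [-0.0344, -0.1766, -0.121, 0, 0, 0, 1]
    - [-0.0344, -0.1766, -0.121, 0, 0, 0, 1]
    - [-0.0344, -0.1766, -0.121, 0, 0, 0, 1]
    - [-0.0344, -0.1766, -0.121, 0, 0, 0, 1]

```text
clock: 5.6
position: [0.5868, 0.0262, 0.1503]
tool_rot: [-3.141, -0.0, 2.868]
force: [0.6, 1.5, -1.0]
grip_width: -0.0003
finger_force: 0.0
```

Emit:
play_rows:
  deltas:
    - [0, 0, 0.0, 0, 0, 0, 1]
    - [0, 0, 0.03, 0, 0, 0, 1]
    - [0, 0, 0.055, 0, 0, 0, 1]
    - [0, 0, 0.064, 0, 0, 0, 1]
    - [0, 0, 0.072, 0, 0, 0, 1]
    - [0, 0, 0.08, 0, 0, 0, 1]
    - [0, 0, 0.088, 0, 0, 0, 1]
    - [0, 0, 0.093, 0, 0, 0, 1]
    - [0, 0, 0.094, 0, 0, 0, 1]
    - [0, 0, 0.094, 0, 0, 0, 1]

```text
clock: 6.6
position: [0.5869, 0.0274, 0.1036]
tool_rot: [3.142, 0.0, 2.87]
force: [-1.2, 0.8, 1.7]
grip_width: 0.0002
finger_force: 1.4
```

Emit:
play_rows:
  deltas:
    - [0, 0, 0.004, 0, 0, 0, 1]
    - [0, 0, 0.007, 0, 0, 0, 1]
    - [0, 0, 0.008, 0, 0, 0, 1]
    - [0, 0, 0.008, 0, 0, 0, 1]

```text
clock: 7.0
position: [0.5869, 0.0273, 0.0994]
tool_rot: [-3.142, -0.0, 2.87]
force: [-1.8, 0.4, 3.7]
grip_width: 0.0004
finger_force: 1.6
```

B is sound too; press it home, then test C.

Emit:
play_rows:
  deltas:
    - [0, 0, 0.006, 0, 0, 0, 1]
    - [0, 0, 0.012, 0, 0, 0, 1]
    - [0, 0, 0.017, 0, 0, 0, 1]
    - [0, 0, 0.019, 0, 0, 0, 1]
    - [0, 0, 0.019, 0, 0, 0, 1]

```text
clock: 7.5
position: [0.5871, 0.0275, 0.0901]
tool_rot: [3.141, 0.0, 2.87]
force: [-2.9, 2.2, 11.6]
grip_width: 0.0002
finger_force: 5.8
```

Emit:
play_rows:
  deltas:
    - [0, 0, -0.05, 0, 0, 0, 1]
    - [0, 0, -0.12, 0, 0, 0, 1]
    - [-0.0344, -0.1766, -0.121, 0, 0, 0, 1]
    - [-0.0344, -0.1766, -0.121, 0, 0, 0, 1]
    - [-0.0344, -0.1766, -0.121, 0, 0, 0, 1]
    - [-0.0344, -0.1766, -0.121, 0, 0, 0, 1]

```text
clock: 8.1
position: [0.5795, -0.0634, 0.1502]
tool_rot: [-3.141, -0.0, 2.868]
force: [-0.5, 1.8, -0.0]
grip_width: -0.0
finger_force: 0.0
```

Emit:
play_rows:
  deltas:
    - [0, 0, 0.0, 0, 0, 0, 1]
    - [0, 0, 0.03, 0, 0, 0, 1]
    - [0, 0, 0.055, 0, 0, 0, 1]
    - [0, 0, 0.064, 0, 0, 0, 1]
    - [0, 0, 0.072, 0, 0, 0, 1]
    - [0, 0, 0.08, 0, 0, 0, 1]
    - [0, 0, 0.086, 0, 0, 0, 1]
    - [0, 0, 0.09, 0, 0, 0, 1]
    - [0, 0, 0.09, 0, 0, 0, 1]
    - [0, 0, 0.09, 0, 0, 0, 1]

```text
clock: 9.1
position: [0.5798, -0.0624, 0.1056]
tool_rot: [3.142, 0.0, 2.87]
force: [-1.3, 1.0, 2.1]
grip_width: 0.0002
finger_force: 1.0
```

Emit:
play_rows:
  deltas:
    - [0, 0, 0.002, 0, 0, 0, 1]
    - [0, 0, 0.004, 0, 0, 0, 1]
    - [0, 0, 0.004, 0, 0, 0, 1]

```text
clock: 9.4
position: [0.5799, -0.0622, 0.1037]
tool_rot: [3.141, 0.0, 2.87]
force: [-2.3, 2.3, 8.5]
grip_width: 0.0003
finger_force: 4.2
```

Emit:
play_rows:
  deltas:
    - [0, 0, 0.002, 0, 0, 0, 1]
    - [0, 0, 0.002, 0, 0, 0, 1]

```text
clock: 9.6
position: [0.58, -0.0622, 0.103]
tool_rot: [3.141, 0.001, 2.87]
force: [-2.7, 1.9, 12.9]
grip_width: 0.0002
finger_force: 6.3
```

Emit:
play_rows:
  deltas:
    - [0, 0, -0.08, 0, 0, 0, 1]
    - [0, 0, -0.16, 0, 0, 0, 0]
    - [0, 0, -0.196, 0, 0, -0.05, 0]
    - [0, 0, -0.196, 0, 0, -0.092, 0]
    - [0, 0, -0.196, 0, 0, -0.092, 0]
    - [0, 0, -0.196, 0, 0, -0.092, 0]
    - [0, 0, -0.196, 0, 0, -0.092, 0]
    - [0, 0, -0.196, 0, 0, -0.092, 0]
    - [0, 0, -0.196, 0, 0, -0.092, 0]
    - [0, 0, -0.196, 0, 0, -0.092, 0]

```text
clock: 10.6
position: [0.5797, -0.0623, 0.2003]
tool_rot: [-3.142, -0.0, 3.062]
force: [-0.3, -0.8, -0.3]
grip_width: 0.0856
finger_force: 0.0
```

```bash
python3 - <<'E'
from h import *
s=observe();print(s['position'],s['tool_rot'],s['grip_width'],s['qpos'],rel([.58,-.0628,.041],np.pi-.079))
E
```

```text
[ 0.579706   -0.06231844  0.20034957] [-3.14152777e+00 -2.53823956e-04  3.06211574e+00] 0.08562697103552806 [ 0.01739609  0.48938753 -0.01674257  1.74567751  0.01005032  0.90686835
  1.48774254] [-7.000e-04 -9.000e-04  3.187e-01 -0.000e+00 -1.000e-04 -2.000e-04]
```

Emit:
play_rows:
  deltas:
    - [0, 0, 0.09, 0, 0, 0, 0]
    - [0, 0, 0.18, 0, 0, 0, 0]
    - [0, 0, 0.26, 0, 0, 0, 0]
    - [0, 0, 0.31, 0, 0, 0, 0]
    - [0, 0, 0.318, 0, 0, 0, 0]
    - [0, 0, 0.318, 0, 0, 0, 0.7]
    - [0, 0, 0.318, 0, 0, 0, 0.7]
    - [0, 0, 0.318, 0, 0, 0, 0.7]
    - [0, 0, 0.318, 0, 0, 0, 0.7]
    - [0, 0, 0.318, 0, 0, 0, 0.7]
  newtons: 35

```text
clock: 11.6
position: [0.5806, -0.0627, 0.043]
tool_rot: [-3.141, 0.002, 3.062]
force: [-1.7, -2.3, 9.2]
grip_width: 0.0366
finger_force: 34.0
```

Emit:
play_rows:
  deltas:
    - [0, 0, -0.02, 0, 0, 0, 0.7]
    - [0, 0, -0.08, 0, 0, 0, 0.7]
    - [0, 0, -0.17, 0, 0, 0, 0.7]
    - [0, 0, -0.26, 0, 0, 0, 0.7]
    - [0, 0, -0.34, 0, 0, 0, 0.7]
    - [0.01, -0.07, -0.358, 0, 0, 0, 0.7]
    - [0.03, -0.15, -0.358, 0, 0, 0, 0.7]
    - [0.05, -0.24, -0.358, 0, 0, 0, 0.7]
    - [0.07, -0.33, -0.358, 0, 0, 0, 0.7]
    - [0.085, -0.41, -0.358, 0, 0, 0, 0.7]
  newtons: 35

```text
clock: 12.6
position: [0.52, -0.2654, 0.2218]
tool_rot: [-3.141, 0.001, 3.062]
force: [0.8, -0.8, -2.6]
grip_width: 0.0364
finger_force: 35.5
```

Emit:
play_rows:
  deltas:
    - [0.0054, -0.07, 0, 0, 0, 0, 0.7]
    - [0.0064, -0.0828, 0.0, 0, 0, 0, 0.7]
    - [0.0064, -0.0828, 0.06, 0, 0, 0, 0.7]
    - [0.0064, -0.0828, 0.13, 0, 0, 0, 0.7]
    - [0.0064, -0.0828, 0.2, 0, 0, 0, 0.7]
    - [0.0064, -0.0828, 0.27, 0, 0, 0, 0.7]
    - [0.0064, -0.0828, 0.32, 0, 0, 0, 0.7]
    - [0.0064, -0.0828, 0.34, 0, 0, 0, 0.7]
    - [0.0064, -0.0828, 0.34, 0, 0, 0, 0.7]
  newtons: 35

```text
clock: 13.5
position: [0.5145, -0.3038, 0.0502]
tool_rot: [3.141, -0.001, 3.063]
force: [0.4, 0.4, -1.4]
grip_width: 0.0367
finger_force: 35.7
```

```bash
python3 - <<'E'
from h import *
s=observe();print(s['position'],s['tool_rot'],s['grip_width'],s['force'])
a=grab_frame('scene')[150:360,220:420,::-1];b=grab_frame('top')[140:290,180:430,::-1]
A=cv2.resize(a,None,fx=2,fy=2);B=cv2.resize(b,(400,240));o=np.zeros((420,800,3),'uint8');o[:,:400]=A;o[:240,400:]=B
cv2.imwrite('pics/pan1.png',o)
E
```

```text
[ 0.51450196 -0.30383914  0.05021549] [ 3.14093959e+00 -1.19950726e-03  3.06277997e+00] 0.036691208384801145 [ 0.41102867  0.39900992 -1.39758222]
```

View pics/pan1.png

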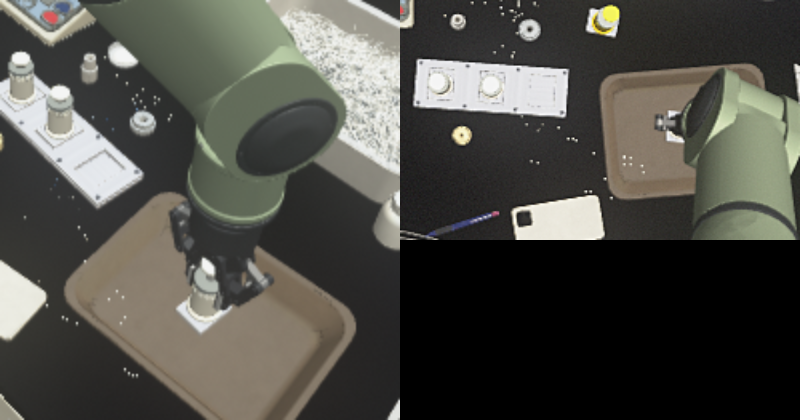

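C is held upright just above the pan floor, and the right pocket is empty. Lower it until contact.

Emit:
play_rows:
  deltas:
    - [0, 0, 0.006, 0, 0, 0, 0.7]
    - [0, 0, 0.012, 0, 0, 0, 0.7]
    - [0, 0, 0.016, 0, 0, 0, 0.7]
    - [0, 0, 0.016, 0, 0, 0, 0.7]

```text
clock: 14.0
position: [0.5146, -0.3043, 0.0424]
tool_rot: [3.142, -0.0, 3.062]
force: [0.3, -0.1, -2.2]
grip_width: 0.0367
finger_force: 35.7
```

Emit:
play_rows:
  deltas:
    - [0, 0, 0.002, 0, 0, 0, 0.7]
    - [0, 0, 0.004, 0, 0, 0, 0.7]
    - [0, 0, 0.004, 0, 0, 0, 0.7]

```text
clock: 14.3
position: [0.5147, -0.3043, 0.0404]
tool_rot: [3.142, -0.0, 3.062]
force: [-0.6, 0.1, -1.9]
grip_width: 0.0362
finger_force: 35.7
```

Emit:
play_rows:
  deltas:
    - [0, 0, 0.002, 0, 0, 0, 0.7]
    - [0, 0, 0.003, 0, 0, 0, 0.7]
    - [0, 0, 0.003, 0, 0, 0, 0.7]

```text
clock: 14.6
position: [0.5147, -0.3044, 0.0393]
tool_rot: [-3.142, 0.0, 3.062]
force: [-2.5, 0.6, 4.7]
grip_width: 0.0368
finger_force: 36.3
```

Emit:
play_rows:
  deltas:
    - [0, 0, 0, 0, 0, 0, 0]
    - [0, 0, 0, 0, 0, 0, 0]
    - [0, 0, 0, 0, 0, 0, 0]
    - [0, 0, 0, 0, 0, 0, 0]
    - [0, 0, 0, 0, 0, 0, 0]
    - [0, 0, -0.06, 0, 0, 0, 0]
    - [0, 0, -0.14, 0, 0, 0, 0]
    - [0, 0, -0.23, 0, 0, 0, 0]
    - [0, 0, -0.32, 0, 0, 0, 0]
    - [0, 0, -0.36, 0, 0, 0, 0]

```text
clock: 15.6
position: [0.5157, -0.305, 0.2232]
tool_rot: [-3.14, 0.004, 3.062]
force: [0.3, 0.2, 0.0]
grip_width: 0.0856
finger_force: 0.0
```

```bash
python3 - <<'E'
from h import *
s=observe();print(s['position'],s['grip_width'],s['qpos'][6]);print(rel([.5264,.331,.2],np.pi-.46),rel([.5264,.331,.2],np.pi/2-.46))
E
```

```text
[ 0.51567389 -0.30502507  0.22319624] 0.08564512012068891 1.9424532954428562
[ 7.9700e-02  1.2698e+00  4.3800e-02 -4.0000e-04  2.2000e-03  1.8170e-01] [0.0797 1.2698 0.0438 0.0015 0.0022 0.9317]
```

Emit:
play_rows:
  deltas:
    - [0.0797, 1.0, 0.0438, 0.0015, 0.0022, 0.07, 0]
    - [0.0797, 1.0, 0.0438, 0.0015, 0.0022, 0.14, 0]
    - [0.0797, 1.0, 0.0438, 0.0015, 0.0022, 0.21, 0]
    - [0.0797, 1.0, 0.0438, 0.0015, 0.0022, 0.28, 0]
    - [0.0797, 1.0, 0.0438, 0.0015, 0.0022, 0.35, 0]
    - [0.0797, 1.0, 0.0438, 0.0015, 0.0022, 0.42, 0]
    - [0.0797, 1.0, 0.0438, 0.0015, 0.0022, 0.49, 0]
    - [0.0797, 1.0, 0.0438, 0.0015, 0.0022, 0.56, 0]
    - [0.0797, 1.0, 0.0438, 0.0015, 0.0022, 0.63, 0]
    - [0.0797, 1.0, 0.0438, 0.0015, 0.0022, 0.7, 0]

```text
clock: 16.6
position: [0.5147, 0.1614, 0.1989]
tool_rot: [-3.137, -0.001, 1.667]
force: [0.5, -0.2, 0.6]
grip_width: 0.0858
finger_force: 0.0
```

```bash
python3 - <<'E'
from fit import *
s=observe();print(s['position'],s['tool_rot']);print(rel([.5264,.331,.16],np.pi/2-.46))
E
```

```text
[0.51465351 0.16144198 0.19886092] [-3.13705144e+00 -1.47093967e-03  1.66675784e+00]
[ 3.352e-01  5.620e-02  7.800e-02 -2.300e-03 -1.000e-04  2.655e-01]
```

Emit:
play_rows:
  deltas:
    - [0, 0, 0, 0, 0, 0, 0]
    - [0, 0, 0, 0, 0, 0, 0]

```text
clock: 16.8
position: [0.5145, 0.1607, 0.1985]
tool_rot: [-3.136, -0.001, 1.676]
force: [-0.3, -0.2, 0.0]
grip_width: 0.0854
finger_force: 0.0
```

```bash
python3 - <<'E'
from fit import *
s=observe();print(s['position'],s['tool_rot']);print(rel([.5264,.331,.16],np.pi/2-.46))
t,c=(grab_frame(n)[:,:,::-1] for n in('top','scene'))
cv2.imwrite('pics/t2.png',t);cv2.imwrite('pics/s2.png',c)
for k,z in(('top',0),('scene',0)): 
    print(k,*fit(lambda x,y,a:disp(x,y,a,0,.026),[.5264,.331,-.46],{k:{'top':t,'scene':c}[k]},3))
E
```

```text
[0.51450924 0.16074111 0.19851603] [-3.13624874e+00 -1.08475814e-03  1.67644574e+00]
[ 3.360e-01  6.000e-02  7.710e-02 -2.600e-03  2.000e-04  2.701e-01]
top [ 0.5179  0.3198 -0.2322] 558.63 564.46
scene [ 0.5268  0.3316 -0.44  ] 28.27 28.99
```

Emit:
play_rows:
  deltas:
    - [0.09, 0.015, 0.02, -0.0026, 0, 0.07, 0]
    - [0.18, 0.03, 0.04, -0.0026, 0, 0.14, 0]
    - [0.27, 0.045, 0.06, -0.0026, 0, 0.21, 0]
    - [0.336, 0.06, 0.077, -0.0026, 0, 0.27, 0]
    - [0.336, 0.06, 0.077, -0.0026, 0, 0.27, 0]
    - [0.336, 0.06, 0.077, -0.0026, 0, 0.27, 0]

```text
clock: 17.5
position: [0.5278, 0.3287, 0.16]
tool_rot: [3.141, 0.001, 1.108]
force: [-0.0, -0.6, -0.3]
grip_width: 0.0853
finger_force: 0.0
```

```bash
python3 - <<'E'
from fit import *
s=observe();print(s['position'],s['tool_rot']);print(rel([.5265,.3312,.03],np.pi/2-.46))
E
```

```text
[0.52783518 0.32874182 0.1599685 ] [3.14115082e+00 1.01766158e-03 1.10793533e+00]
[ 3.500e-03 -4.700e-03  2.599e-01  2.000e-04  5.000e-04 -1.400e-03]
```

Emit:
play_rows:
  deltas:
    - [0.0035, -0.0047, 0.08, 0, 0, 0, 0]
    - [0.0035, -0.0047, 0.17, 0, 0, 0, 0]
    - [0.0035, -0.0047, 0.24, 0, 0, 0, 0]
    - [0.0035, -0.0047, 0.26, 0, 0, 0, 0]
    - [0.0035, -0.0047, 0.26, 0, 0, 0, 0.7]
    - [0.0035, -0.0047, 0.26, 0, 0, 0, 0.7]
    - [0.0035, -0.0047, 0.26, 0, 0, 0, 0.7]
    - [0.0035, -0.0047, 0.26, 0, 0, 0, 0.7]
    - [0.0035, -0.0047, 0.26, 0, 0, 0, 0.7]
  newtons: 20

```text
clock: 18.4
position: [0.527, 0.3329, 0.0322]
tool_rot: [3.14, -0.002, 1.107]
force: [-1.9, -0.9, 11.0]
grip_width: 0.0372
finger_force: 18.7
```

```bash
python3 - <<'E'
from fit import *
s=observe();print(s['position'],s['tool_rot'],s['grip_width'],s['force'])
E
```

```text
[0.52697611 0.3329409  0.03216105] [ 3.14028350e+00 -2.18761606e-03  1.10746758e+00] 0.037193403739787856 [-1.87143483 -0.86821282 10.99207706]
```

Emit:
play_rows:
  deltas:
    - [0, 0, 0, 0, 0, 0, 0]
    - [0, 0, 0, 0, 0, 0, 0]
    - [0, 0, 0, 0, 0, 0, 0]
    - [0, 0, 0, 0, 0, 0, 0]
    - [0, 0, 0, 0, 0, -0.07, 0]
    - [0, 0, 0, 0, 0, -0.14, 0]
    - [0, 0, 0, 0, 0, -0.21, 0]
    - [0, 0, 0, 0, 0, -0.28, 0]
    - [0, 0, 0, 0, 0, -0.35, 0]
    - [0, 0, 0, 0, 0, -0.42, 0]

```text
clock: 19.4
position: [0.5262, 0.3325, 0.0303]
tool_rot: [3.141, 0.0, 1.993]
force: [0.1, 0.6, 0.1]
grip_width: 0.0855
finger_force: 0.0
```

Emit:
play_rows:
  deltas:
    - [0, 0, 0, 0, 0, -0.07, 0]
    - [0, 0, 0, 0, 0, -0.14, 0]
    - [0, 0, 0, 0, 0, -0.21, 0]
    - [0, 0, 0, 0, 0, -0.28, 0]
    - [0, 0, 0, 0, 0, -0.33, 0]
    - [0, 0, 0, 0, 0, -0.33, 0]
    - [0, 0, 0, 0, 0, -0.33, 0]

```text
clock: 20.1
position: [0.5262, 0.3323, 0.0303]
tool_rot: [-3.142, 0.0, 2.674]
force: [0.2, 0.0, -0.0]
grip_width: 0.0855
finger_force: 0.0
```

```bash
python3 - <<'E'
from fit import *
s=observe();print(s['position'],s['tool_rot'],s['grip_width'],s['force']);print(rel([.527,.333,.03],np.pi-.46))
c=grab_frame('scene')[:,:,::-1];cv2.imwrite('pics/s3.png',c)
cv2.imwrite('pics/s3c.png',cv2.resize(c[60:260,110:310],None,fx=3,fy=3))
E
```

```text
[0.52620094 0.33234681 0.03026026] [-3.14153211e+00  5.78642149e-05  2.67443616e+00] 0.08546620859894846 [ 0.19754139  0.0156991  -0.01086207]
[-0.0008  0.0019  0.0005 -0.      0.     -0.0034]
```

View pics/s3c.png

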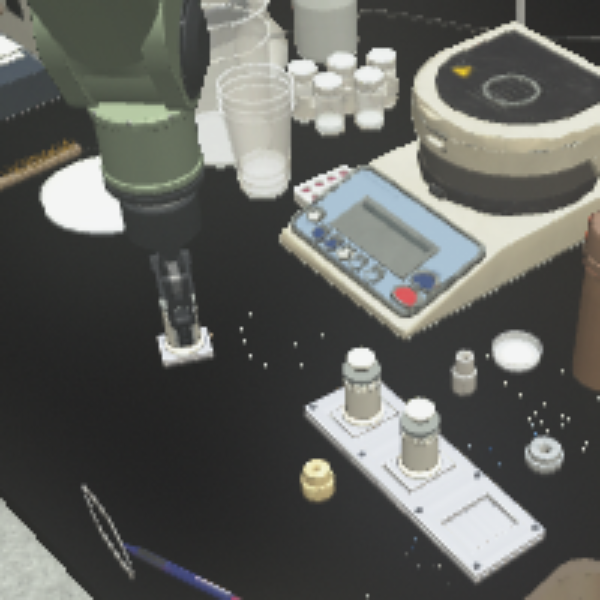

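Emit:
play_rows:
  deltas:
    - [0, 0, 0, 0, 0, 0, 0.7]
    - [0, 0, 0, 0, 0, 0, 0.7]
    - [0, 0, 0, 0, 0, 0, 0.7]
    - [0, 0, 0, 0, 0, 0, 0.7]
    - [0, 0, 0, 0, 0, 0, 0.7]
  newtons: 30

```text
clock: 20.65
position: [0.526, 0.3324, 0.0303]
tool_rot: [-3.141, 0.0, 2.678]
force: [-1.5, -2.2, 2.6]
grip_width: 0.0362
finger_force: 29.8
```

Emit:
play_rows:
  deltas:
    - [0, 0, -0.03, 0, 0, 0, 0.7]
    - [0, 0, -0.1, 0, 0, 0, 0.7]
    - [0, 0, -0.19, 0, 0, 0, 0.7]
    - [0, 0, -0.27, 0, 0, 0, 0.7]
    - [0, 0, -0.3, 0, 0, 0, 0.7]
    - [0, 0, -0.3, 0, 0, 0, 0.7]
  newtons: 40

```text
clock: 21.25
position: [0.527, 0.3332, 0.1833]
tool_rot: [3.138, 0.002, 2.678]
force: [-0.2, -0.5, -1.4]
grip_width: 0.0361
finger_force: 40.0
```

```bash
python3 - <<'E'
from fit import *
s=observe();print(s['position'],s['tool_rot'],s['grip_width'],s['force']);print(rel([.58,-.0628,.16],2.6745+.378))
I={n:grab_frame(n)[:,:,::-1] for n in('top','scene')}
for n in I: cv2.imwrite(f'pics/{n}4.png',I[n])
x,y=s['position'][:2]
for k in I:
  for z in(.150,):
    print(k,*fit(lambda x,y,a:[box(x,y,a,.054,.042,s['position'][2]-.032,s['position'][2]-.022)],[x,y,-.455],{k:I[k]},1))
def r(x,y,a): return rack(x,y,a,(.026,.026,.026))[:11]
for k in I: print('rack',k,*fit(r,[.5871,.0269,-.079],{k:I[k]},3))
# pocket outline crop from top
u,v=proj('top',[.58,-.0628,.014]);u,v=int(u),int(v)
a=cv2.resize(I['top'][v-20:v+20,u-25:u+25],(500,400),interpolation=cv2.INTER_CUBIC)
u2,v2=proj('scene',[x,y,.14]).astype(int);b=cv2.resize(I['scene'][v2-25:v2+25,max(u2-18,0):u2+19],(296,400),interpolation=cv2.INTER_CUBIC)
cv2.imwrite('pics/c4.png',np.hstack([a,b]));print(u,v,u2,v2)
E
```

```text
[0.5270118  0.3331856  0.18329906] [3.13764851e+00 2.25275007e-03 2.67800457e+00] 0.03610055674199127 [-0.19015728 -0.4704137  -1.42434158]
[-0.4488 -0.6612  0.045   0.0017  0.0014 -0.1788]
top [ 0.5283  0.3342 -0.4198] 254.31 263.71
scene [ 0.5289  0.3365 -0.4147] 73.58 81.53
rack top [ 0.587   0.0268 -0.08  ] 116.17 117.63
rack scene [ 0.5877  0.0276 -0.0771] 811.37 817.79
267 196 165 141
```

View pics/c4.png

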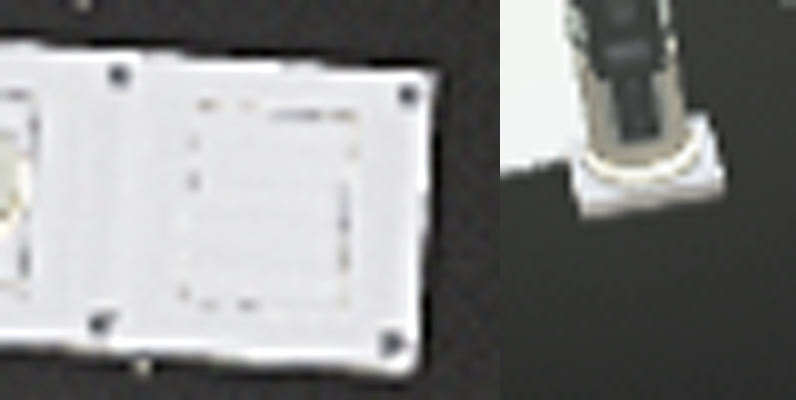

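```bash
python3 - <<'E'
from fit import *
f=lambda x,y:(147+(x-500+.5)/8-.5,116+(y+.5)/8-.5)
for pr,z in((((583,215),(723,192)),.153),(((575,182),(722,172)),.163)):
    a,b=(ray('scene',*f(*p),z) for p in pr);d=b-a;print(a.round(4),b.round(4),np.linalg.norm(d[:2]).round(4),np.arctan2(d[1],d[0]).round(3))
c=ray('scene',*f(701,118),.163);d=ray('scene',*f(722,180),.163);e=c-d;print(c,d,np.linalg.norm(e),np.arctan2(e[1],e[0]))
print('predicted corners -.455:')
for a in(-.455,-.415):
    for p in box(.527,.3332,a,.054,.042,.153,.163): 
        u,v=proj('scene',p);print(np.round(p,3),round((u-147+.5)*8-.5+500),round((v-116+.5)*8-.5))
E
```

```text
[0.4971 0.3284 0.153 ] [0.5429 0.3052 0.153 ] 0.0513 -0.468
[0.4998 0.3349 0.163 ] [0.5429 0.3037 0.163 ] 0.0532 -0.628
[0.55677397 0.33651116 0.163     ] [0.54003868 0.29967913 0.163     ] 0.04045575401103505 1.1443161096263854
predicted corners -.455:
[0.494 0.326 0.153] 578 222
[0.494 0.326 0.163] 574 200
[0.512 0.364 0.153] 563 156
[0.512 0.364 0.163] 559 134
[0.542 0.302 0.153] 725 196
[0.542 0.302 0.163] 722 174
[0.56  0.34  0.153] 707 132
[0.56  0.34  0.163] 703 110
[0.494 0.325 0.153] 581 223
[0.494 0.325 0.163] 577 201
[0.511 0.363 0.153] 561 158
[0.511 0.363 0.163] 557 136
[0.543 0.303 0.153] 727 194
[0.543 0.303 0.163] 724 172
[0.56  0.342 0.153] 704 130
[0.56  0.342 0.163] 701 109
```

Emit:
play_rows:
  deltas:
    - [-0.054, -0.08, 0.0, 0, 0, -0.02, 0.7]
    - [-0.108, -0.159, 0.0, 0, 0, -0.042, 0.7]
    - [-0.162, -0.238, 0.0, 0, 0, -0.063, 0.7]
    - [-0.216, -0.318, 0.0, 0, 0, -0.084, 0.7]
    - [-0.27, -0.397, 0.0, 0, 0, -0.105, 0.7]
    - [-0.324, -0.477, 0.0, 0, 0, -0.126, 0.7]
    - [-0.378, -0.556, 0.0, 0, 0, -0.147, 0.7]
    - [-0.42, -0.615, 0.0, 0, 0, -0.165, 0.7]
    - [-0.4488, -0.661, 0.0, 0, 0, -0.174, 0.7]
    - [-0.4488, -0.661, 0.0, 0, 0, -0.174, 0.7]

```text
clock: 22.35
position: [0.5782, -0.068, 0.1784]
tool_rot: [-3.14, -0.003, 3.038]
force: [0.5, 1.1, -1.4]
grip_width: 0.0359
finger_force: 40.3
```

Emit:
play_rows:
  deltas:
    - [0, 0, 0.1, 0, 0, 0, 0.7]
    - [0, 0, 0.16, 0, 0, 0, 0.7]
    - [0, 0, 0.2, 0, 0, 0, 0.7]
    - [0, 0, 0.2, 0, 0, 0, 0.7]
    - [0, 0, 0.2, 0, 0, 0, 0.7]

```text
clock: 22.85
position: [0.5787, -0.0628, 0.08]
tool_rot: [3.141, -0.001, 3.043]
force: [0.6, -0.1, -1.7]
grip_width: 0.0359
finger_force: 40.3
```

```bash
python3 - <<'E'
from fit import *
s=observe();print(s['position'],s['tool_rot'],s['grip_width'],s['force']);print(rel([.5793,-.0628,.056],-.079+.443+2.676))
c=grab_frame('scene')[:,:,::-1];cv2.imwrite('pics/s5.png',c)
z=s['position'][2]-.0303
for a in(-.1,-.08,-.06):print(a,[ (proj('scene',p)).round(1) for p in box(.5802,-.0628,a,.054,.042,z,z+.01)[::1]])
u,v=proj('scene',[.58,-.0628,.03]).astype(int);print(u,v)
cv2.imwrite('pics/c5.png',cv2.resize(c[v-30:v+30,u-35:u+35],(700,600),interpolation=cv2.INTER_CUBIC))
E
```

```text
[ 0.57871285 -0.062803    0.07996064] [ 3.14144077e+00 -1.39152869e-03  3.04309312e+00] 0.03593518433656034 [ 0.55416373 -0.10575254 -1.68783196]
[-0.0012  0.0001  0.0479  0.0001 -0.0007  0.0015]
-0.1 [array([267.2, 234.4]), array([267.3, 232. ]), array([257.4, 224.9]), array([257.5, 222.5]), array([282.5, 225.1]), array([282.8, 222.7]), array([272.7, 216. ]), array([272.8, 213.6])]
-0.08 [array([267.4, 234.5]), array([267.6, 232.1]), array([257.4, 225.1]), array([257.5, 222.7]), array([282.5, 225. ]), array([282.8, 222.5]), array([272.4, 216. ]), array([272.6, 213.5])]
-0.06 [array([267.7, 234.5]), array([267.8, 232.1]), array([257.4, 225.3]), array([257.5, 222.9]), array([282.5, 224.8]), array([282.7, 222.3]), array([272.2, 215.9]), array([272.4, 213.5])]
269 229
```

View pics/c5.png

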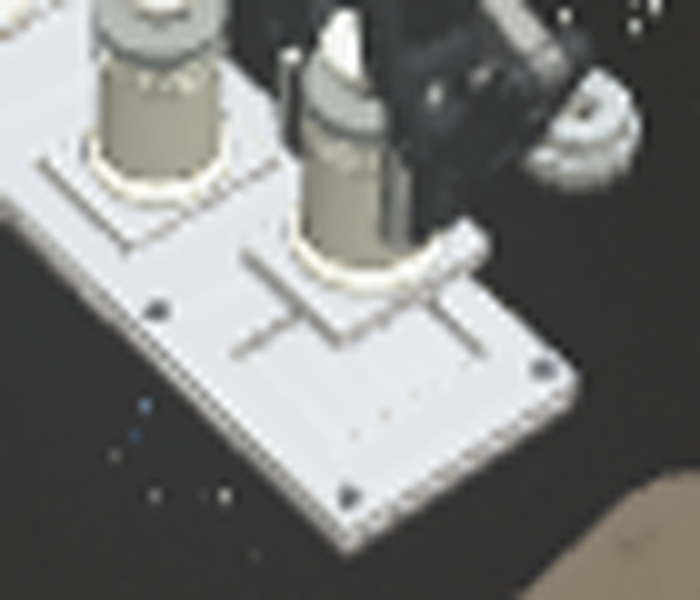

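Emit:
play_rows:
  deltas:
    - [-0.0012, 0, 0.03, 0, 0, 0.001, 0.7]
    - [-0.0012, 0, 0.055, 0, 0, 0.001, 0.7]
    - [-0.0012, 0, 0.066, 0, 0, 0.001, 0.7]
    - [-0.0012, 0, 0.072, 0, 0, 0.001, 0.7]
    - [-0.0012, 0, 0.075, 0, 0, 0.001, 0.7]
    - [-0.0012, 0, 0.075, 0, 0, 0.001, 0.7]

```text
clock: 23.5
position: [0.5795, -0.0635, 0.0428]
tool_rot: [-3.141, -0.0, 3.04]
force: [-1.3, 0.3, -1.6]
grip_width: 0.0362
finger_force: 40.4
```

Emit:
play_rows:
  deltas:
    - [0, 0, 0.004, 0, 0, 0, 0.7]
    - [0, 0, 0.008, 0, 0, 0, 0.7]
    - [0, 0, 0.011, 0, 0, 0, 0.7]
    - [0, 0, 0.011, 0, 0, 0, 0.7]

```text
clock: 23.9
position: [0.5796, -0.0635, 0.0372]
tool_rot: [-3.142, -0.0, 3.041]
force: [-2.1, -0.0, -2.2]
grip_width: 0.036
finger_force: 40.4
```

Emit:
play_rows:
  deltas:
    - [0, 0, 0.002, 0, 0, 0, 0.7]
    - [0, 0, 0.003, 0, 0, 0, 0.7]
    - [0, 0, 0.003, 0, 0, 0, 0.7]

```text
clock: 24.2
position: [0.5797, -0.0637, 0.0362]
tool_rot: [-3.141, 0.0, 3.04]
force: [-6.1, -0.4, 8.1]
grip_width: 0.0366
finger_force: 39.2
```

Seated on the pocket floor (contact at the expected height). Release, withdraw and look.

Emit:
play_rows:
  deltas:
    - [0, 0, 0, 0, 0, 0, 0]
    - [0, 0, 0, 0, 0, 0, 0]
    - [0, 0, 0, 0, 0, 0, 0]
    - [0, 0, 0, 0, 0, 0, 0]
    - [0, 0, 0, 0, 0, 0, 0]
    - [0, 0, -0.06, 0, 0, 0, 0]
    - [0, 0, -0.14, 0, 0, 0, 0]
    - [0, 0, -0.22, 0, 0, 0, 1]
    - [0, 0, -0.27, 0, 0, 0, 1]
    - [0, 0, -0.27, 0, 0, 0, 1]

```text
clock: 25.2
position: [0.5814, -0.0636, 0.1745]
tool_rot: [3.141, 0.006, 3.04]
force: [0.9, 0.1, -1.8]
grip_width: 0.044
finger_force: 0.0
```

Emit:
play_rows:
  deltas:
    - [0, 0, 0, 0, 0, 0, 1]
    - [0, 0, 0, 0, 0, 0, 1]
    - [0, 0, 0.06, 0, 0, 0, 1]
    - [0, 0, 0.11, 0, 0, 0, 1]
    - [0, 0, 0.145, 0, 0, 0, 1]
    - [0, 0, 0.156, 0, 0, 0, 1]
    - [0, 0, 0.162, 0, 0, 0, 1]
    - [0, 0, 0.162, 0, 0, 0, 1]

```text
clock: 26.0
position: [0.5794, -0.0634, 0.0899]
tool_rot: [-3.141, -0.001, 3.041]
force: [-5.1, 0.2, 12.9]
grip_width: -0.0
finger_force: 6.6
```

Emit:
play_rows:
  deltas:
    - [0, 0, -0.1, 0, 0, 0, 1]
    - [0, 0, -0.2, 0, 0, 0, 1]
    - [0, 0.1, -0.28, 0, 0, 0, 1]
    - [0.1, 0.2, -0.3, 0, 0, 0, 1]
    - [0.15, 0.3, -0.3, 0, 0, 0, 1]
    - [0.2, 0.4, -0.3, 0, 0, 0, 1]
    - [0.2, 0.5, -0.3, 0, 0, 0, 1]
    - [0.2, 0.6, -0.3, 0, 0, 0, 1]
    - [0.2, 0.7, -0.3, 0, 0, 0, 1]
    - [0.2, 0.7, -0.3, 0, 0, 0, 1]

```text
clock: 27.0
position: [0.5148, 0.298, 0.2401]
tool_rot: [3.141, 0.0, 3.042]
force: [-0.4, -1.8, 0.7]
grip_width: -0.0005
finger_force: 0.0
```

```bash
python3 - <<'E'
from fit import *
I={n:grab_frame(n)[:,:,::-1] for n in('top','scene')};s=observe();print(s['position'])
for k in I: print('pocket pads',[proj(k,[x,y,.092]).round(1) for x,y in((.5944,.1168),(.5873,.0271),(.5802,-.0626))])
a=cv2.resize(I['scene'][150:350,200:400],(500,500));b=cv2.resize(I['top'][140:290,180:430],(300,180));o=np.zeros((500,800,3),'uint8');o[:,:500]=a;o[:180,500:]=b
c=cv2.resize(I['top'][165:225,180:295],(300,157),interpolation=cv2.INTER_CUBIC);o[200:357,500:]=c
cv2.imwrite('pics/end.png',o)
E
```

```text
[0.51401293 0.30064059 0.23958368]
pocket pads [array([202.2, 190.3]), array([235.7, 192.7]), array([269.2, 195. ])]
pocket pads [array([230. , 178.4]), array([249.4, 195.6]), array([270.6, 214.5])]
```

View pics/end.png

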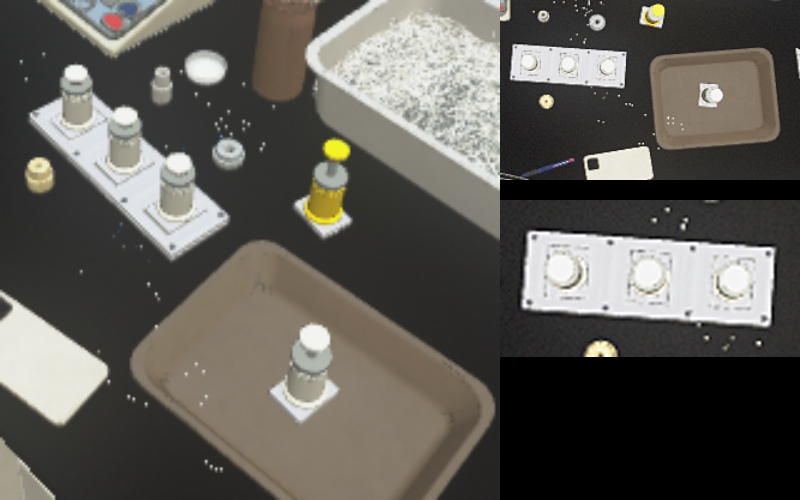

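The picture shows three dispensers pressed home and flat in the rack. C stands half-pressed and upright in the middle of the pan, and the dies are unmoved. I'm handing the job in.

```bash
python3 -c "
from workcell import *
print(job_done())"
```

```text
the job is handed in; nothing more can be done
None
```

I've handed the job in: dispenser_c was the sticking one (stopped at about 13 mm) and stands upright in the reject pan; the spare is in the right pocket with its plunger home, a and b are pressed home, and the dies were left alone.

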